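Call the inspector and point out the missed bar

TASK

One cavity in the chocolate moulds was left without chocolate. Press the larger round button on the steel console fully down and let it come up, to call the inspector, then point straight down at the middle of the empty cavity with the fingertips within about 4 cm above it, for two seconds, and finish still pointing there. Do not press the small button, touch the moulds or chocolate, or shift or lift any other thing.

Things in the scene. Friction and masses are not known exactly. Their poses are not given: they have to be found in the camera images.
- empty_cavity (a point): Centre of the mouth of the one cavity that holds no chocolate, level with the mould's top face (24 mm above the work surface). z up, x along the cavity's length (126 mm), y across its width (38 mm). It is seen as a grey hollow 14 mm deep with three thin cross ribs on its floor, where all the other cavities hold a brown bar. Where the mould lies and which of its three cavities is the empty one differ from run to run.
- faulty_mould: Loose grey plastic chocolate mould, 160 x 150 mm and 24 mm high, lying flat, with three open-topped bar cavities side by side. Each cavity is 126 mm long along the mould's x and 38 mm wide along its y, 14 mm deep, centred at y = -46, 0 and +46 mm. Origin: centre of the underside, z up. Two of its cavities hold a loose brown bar and one, at any of the three places, is empty. To be left untouched.
- full_mould: Loose grey plastic chocolate mould, 160 x 150 mm and 24 mm high, lying flat, with three open-topped bar cavities side by side. Each cavity is 126 mm long along the mould's x and 38 mm wide along its y, 14 mm deep, centred at y = -46, 0 and +46 mm. Origin: centre of the underside, z up. All three cavities are full. To be left untouched.
- bar_a: Loose brown chocolate bar, 122 x 34 x 11 mm, lying in a cavity of the faulty mould with its top 3 mm below the mould's top face. Origin: centre of its underside. To be left alone.
- bar_b: Second loose bar in the faulty mould, the same as bar_a. To be left alone.
- console: Fixed low steel box, 120 (x) x 150 (y) x 40 mm high, with a thin black strip along its far edge and two round grey buttons of the same material on top: a large one to the left as the robot sees it (+y) and a small one to the right. Origin: centre of the underside.
- call_top (a point): Centre of the top face of the large button (44 mm across), which faces straight up and moves down when pressed.
- call (a joint): Travel of the large button in m: 0 up, 0.007 fully pressed; a spring brings it back up when let go. About 5 N presses it fully; it counts as pressed beyond 0.005.
- small (a joint): Travel of the small button (20 mm across, 76 mm to the right of the large one): 0 up, 0.005 pressed. Not to be pressed.
- nozzle_a: Loose steel piping nozzle, a cone 32 mm across and 45 mm high standing between the moulds and the console. Origin: centre of its underside. Leave alone.
- nozzle_b: A second nozzle like nozzle_a. Leave alone.
- bowl: Loose steel bowl, 120 mm across, 55 mm high, behind the moulds. Origin: centre of its underside. Leave alone.
- jar: Loose glass jar, 64 mm across, 90 mm high, behind the moulds. Origin: centre of its underside. Leave alone.
- scraper: Loose bench scraper lying flat, about 100 x 125 mm, 20 mm high, behind the moulds. Origin: on the underside near its middle. Leave alone.
- spatula: Loose spatula lying flat behind the moulds. Leave alone.
- cup: Loose white cup, 70 mm across, 70 mm high, standing at the right-hand end of the row (-y). Origin: centre of its underside. Leave alone.
Not all that is in view belongs to the job. Leave any pink look-alike of the console alone.

How it is judged:
By the outcome, as a careful person would: the job done as asked, in the order asked, and still so for the second after the job is handed in, with the robot touching nothing.
It also fails if it takes over 43 s, if anything falls off the work surface, if the arm or the gripper's body presses on something with over 40 N, if the wrist force passes 120 N, or if a joint passes its speed limit or range.

ROBOT

A 6-joint arm with a two-finger parallel gripper is mounted at the origin on the work surface. World frame = base frame: x ahead of the robot, y to its left, z up, the work surface at z = 0. Lengths are in m, angles in degrees, forces in N, time in s.
With the tool pointing down it reaches from about 0.4 to 0.825 m from the base axis. Payload 7 kg.
Tool frame: the origin (TCP) lies at the very end of the fingers, on their centre line; the grasp point (between the pads) lies 19 mm behind it; z points along the fingers, y is the direction in which the jaws open and shut (so a half turn about z gives the same grasp; the last joint's range is limited). The gripper opens to 88 mm and grips with 3 to 60 N. Pads are 19 mm wide; open, the fingers measure 130 mm over their backs; the gripper's body (78 mm by 193 mm) begins 47 mm behind the grasp point.
Start: joints at [-54.54, 20.546, 0.682, 0, -70.136, -16.507], TCP at [0.219, -0.638, 0.194] pointing down, gripper open.
Joint ranges: [-176.03, 176.03], [-82.01, 121.73], [-58.28, 71.71], [-173.87, 95.51], [-174.79, -0.11], [-173.66, 173.66]. Speed limits (degrees/s): [136.94, 136.94, 172.46, 180, 180, 180].

INTERFACE

Orientations are given as [roll, pitch, yaw] about the fixed x, y, z axes, in that order (R = Rz(yaw) Ry(pitch) Rx(roll)).
In Python, from plant import telemetry, optics, ctrl gives the robot as it stands.
- The arm moves only by the tool servo_tool, never from a script. Its argument "rows" is a list of rows, each a list of 3 entries, a list of its own where there are three numbers: the shift along the tool's x, y, z in m, then the turn, a rotation vector about the tool's x, y, z in units of 6 degrees (1.0 is 6 degrees), then the closure, from 0 (fully open) to 1 (shut). A call has 1 to 20 rows; each row shifts and turns the commanded pose from where the row before left it, along the tool's axes as they then stand; what a row does not reach is not made up. A row lasts 1/12 s, in which the tool goes at most 41.7 mm and 7.16 degrees, less where a joint would pass 70% of its speed; a pose out of reach is approached as far as the arm can. A call is refused whole if a number of a shift passes 0.0417 or a number of a turn 1, either way. A call with a gripper value outside its range is refused whole. The fingers move at their own pace and stop on an object; the grip force is fixed at half the most. Time passes only in rows, so rows that do not move let the fingers close. It gives the time, the measured TCP pose, the force and the opening at its end, in the units of the state.
- telemetry.get_obs(): the state, without advancing time (a new reading comes with each control period).
- optics.snapshot(name): name is "side" or "top" or "wrist"; returns the picture (420x560x3 uint8, red, green, blue); there is no depth.
- optics.camera_info(name): a dict with "mtx" (3x3 intrinsics, pixels), "rvec" (rotation vector, rad) and "tvec" (3), from world to camera coordinates, as OpenCV has them. Camera axes: x right, y down, z forward; pixel columns grow to the right and rows downward; lengths in m; the calibration is good to about 2 mm. The wrist camera is an equidistant fisheye: a pixel r from the principal point sees the ray r / f radians off the axis. A picture is of the moment at which its call begins: read the wrist's pose just before it. camera_info takes no time and is no camera call; for the wrist camera it gives the pose at the moment of the call.
- ctrl.close_job(): hands the job in, once; it reports no verdict.
The state is a dict: "clock": time; "joint_pos": joint angles; "qvel": joint speeds; "tau": joint torques, N m; "tool_pos": TCP position; "orientation": TCP orientation; "force": force on the tool from outside, world axes, zero at the start; "moment": the same for the moment, N m; "opening": finger opening in m.
Only numpy, scipy, OpenCV 4.12 (cv2) and the standard library are available. Lean on these libraries where they do the work, as an engineer would, in place of code of your own. Each camera call takes 0.05 s, during which the arm holds its last target.

## Working session

There is one attempt and no reset: what is moved stays moved. The work goes in short steps, Python scripts to look and compute and a tool call to move; the robot and the scene stay as the last step left them, time stands still between calls to the robot, and variables do not carry over. Pictures are saved under pics/ and viewed, and the job is handed in when it is done.

Besides the shell and the picture viewer there is one more tool, called after "Call:" as name(argument=value, ...), one argument or row to a line, values as JSON. servo_tool: Moves the arm, as the interface text tells. Its arguments: {"type":"object","properties":{"rows":{"type":"array"}},"required":["rows"]}

```bash
mkdir -p pics; ls
python3 - <<'E'
from plant import telemetry, optics, ctrl
import cv2
print(telemetry.get_obs())
for n in("side","top","wrist"):
    print(n,optics.camera_info(n)); cv2.imwrite(f"pics/{n}0.png",optics.snapshot(n)[:,:,::-1])
E
```

```text
pics
{'clock': 0.0, 'joint_pos': array([-5.45406761e+01,  2.05916176e+01,  6.34735635e-01, -1.94139643e-02,
       -7.01364383e+01, -1.65080473e+01]), 'qvel': array([ 0.0319614 , -0.0760812 ,  0.05601505, -0.00640245, -0.03235891,
       -0.00799549]), 'tau': array([ 4.10064797e-05, -5.82729757e+01,  2.93056798e+01,  6.99726015e+00,
        7.00436009e-03, -1.58500002e-04]), 'tool_pos': array([ 0.21902071, -0.63790994,  0.19263021]), 'orientation': array([ 1.79905340e+02, -9.02129659e-03, -1.61055327e+02]), 'force': array([ 0.24032797, -1.00317894, -0.22911878]), 'moment': array([-0.00254393,  0.01841913, -0.01229801]), 'opening': 0.08752008743754483}
side {'mtx': array([[472.0726973 ,   0.        , 276.6997021 ],
       [  0.        , 472.0726973 , 204.93095547],
       [  0.        ,   0.        ,   1.        ]]), 'rvec': array([ 0.26866251, -2.79801129,  1.19500244]), 'tvec': array([0.48019617, 0.15229358, 0.93468704])}
top {'mtx': array([[504.91064236,   0.        , 280.79638377],
       [  0.        , 504.91064236, 205.35796088],
       [  0.        ,   0.        ,   1.        ]]), 'rvec': array([ 2.1866572 , -2.18224688,  0.12387085]), 'tvec': array([-0.08041388,  0.49822636,  1.17333105])}
wrist {'mtx': array([[325.1922621 ,   0.        , 274.0671418 ],
       [  0.        , 325.1922621 , 209.92309686],
       [  0.        ,   0.        ,   1.        ]]), 'rvec': array([-1.71986197, -2.40692114, -0.3429647 ]), 'tvec': array([ 0.67561201, -0.0350472 ,  0.3899657 ])}
```

View pics/top0.png

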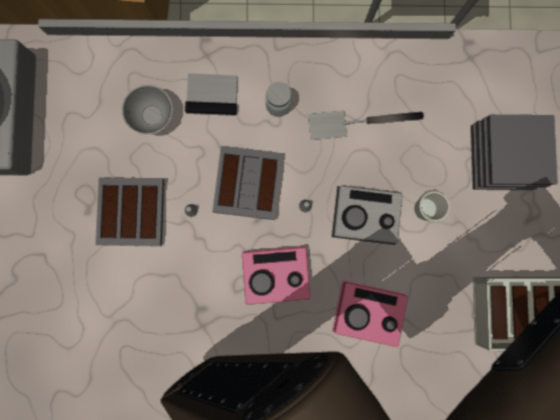

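View pics/side0.png

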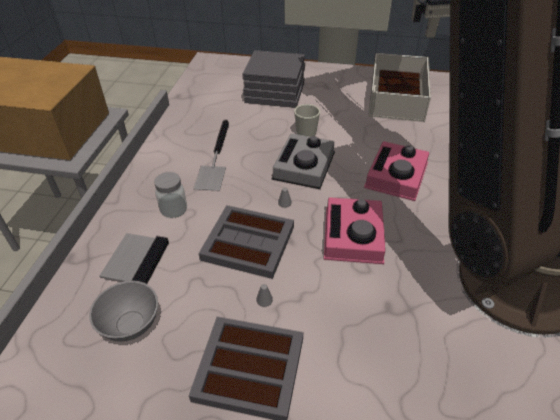

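View pics/wrist0.png

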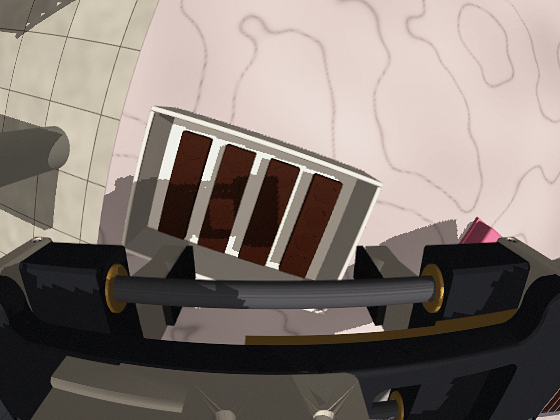

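The top view shows the steel console at about (367,214), with its large button at (354,217) and small one at (387,221). The faulty mould is at (249,183) with its middle cavity empty. The full mould is at (131,212), and the nozzles at (191,210) and (306,205). The wrist view shows a chocolate tray below the gripper. Next I'll measure precisely.

Run:
```python
import cv2,numpy as np
t=cv2.imread('pics/top0.png');s=cv2.imread('pics/side0.png')
a=cv2.resize(t[135:255,200:460],None,fx=3,fy=3,interpolation=cv2.INTER_CUBIC)
b=cv2.resize(s[120:280,190:350],None,fx=3.5,fy=3.5,interpolation=cv2.INTER_CUBIC)
cv2.imwrite('pics/tz.png',a);cv2.imwrite('pics/sz.png',b)
```

```text
(no output)
```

View pics/tz.png

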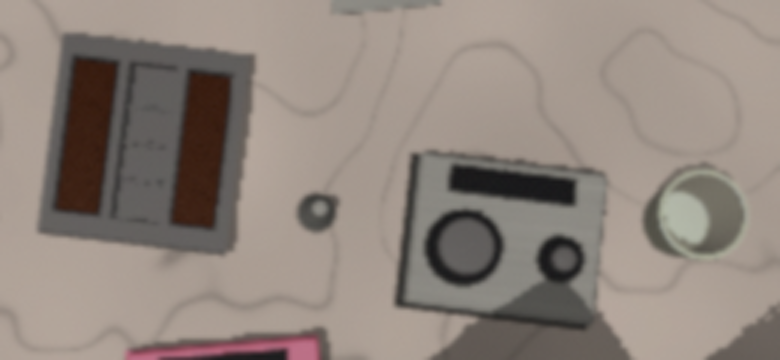

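View pics/sz.png

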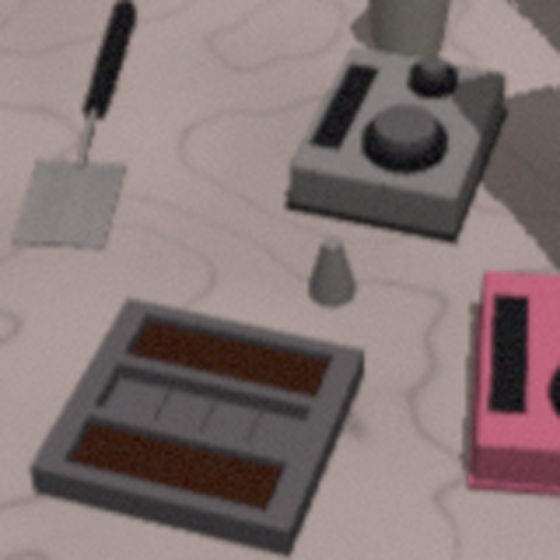

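```bash
cat > h.py <<'E'
import cv2,numpy as np
from plant import optics
def cam(n):
    c=optics.camera_info(n);R=cv2.Rodrigues(c['rvec'])[0];return c['mtx'],R,c['tvec']
def plane(n,p,z):
    K,R,t=cam(n);d=R.T@np.linalg.inv(K)@[p[0],p[1],1];o=-R.T@t;return o+d*(z-o[2])/d[2]
def tri(p,q):
    P=[];
    for n in('top','side'):
        K,R,t=cam(n);P.append(K@np.c_[R,t])
    X=cv2.triangulatePoints(P[0],P[1],np.array(p,float),np.array(q,float))[:,0];return X[:3]/X[3]
E
python3 - <<'E'
from h import *
print('call',tri((354.8,216.8),(305.8,154.8)))
print('small',tri((387.6,220.6),(313.8,140.2)))
for z in(.04,.05,.06): print(z,plane('top',(354.8,216.8),z),plane('side',(305.8,154.8),z))
for n in('top','side'):
    im=cv2.imread(f'pics/{n}0.png').astype(int)
    m=((im[:,:,2]-im[:,:,0]>25)&(im[:,:,2]<130)).astype(np.uint8)
    x0,x1,y0,y1=(205,295,140,225) if n=='top' else (195,300,200,280)
    mm=np.zeros_like(m);mm[y0:y1,x0:x1]=m[y0:y1,x0:x1]
    cs=[c for c in cv2.findContours(mm,0,2)[0] if cv2.contourArea(c)>200]
    P=[]
    for c in cs:
        r=cv2.minAreaRect(c);M=cv2.moments(c)
        ctr=(M['m10']/M['m00'],M['m01']/M['m00'])
        X=plane(n,ctr,.021);P.append(X);
        bx=np.array([plane(n,b,.021)[:2] for b in cv2.boxPoints(r)])
        print(n,r,ctr,X,'\n',bx.round(4))
    print('mid',np.mean(P,0),'dist',np.linalg.norm(P[0]-P[1]), 'long axis yaw',np.degrees(np.arctan2(*(P[0]-P[1])[1::-1]))-90)
for nm,p in(('nozA',(305.5,205)),('cup',(433,206))): print(nm,plane('top',p,.04))
E
```

```text
call [ 0.46799289 -0.24869879  0.06222202]
small [ 0.45964045 -0.3269517   0.05070609]
0.04 [ 0.47051217 -0.2523817   0.04      ] [ 0.47054967 -0.27734059  0.04      ]
0.05 [ 0.46981456 -0.2506934   0.05      ] [ 0.46889772 -0.26445406  0.05      ]
0.06 [ 0.46911695 -0.2490051   0.06      ] [ 0.46724576 -0.25156753  0.06      ]
top ((266.800048828125, 184.6000213623047), (12.899612426757812, 49.613895416259766), 7.125016689300537) (266.7079365079365, 184.68542568542568) [ 0.54803422 -0.04582162  0.021     ] 
 [[ 0.4912 -0.0238]
 [ 0.6096 -0.0379]
 [ 0.6058 -0.0685]
 [ 0.4875 -0.0541]]
top ((228.38693237304688, 180.0015411376953), (13.053075790405273, 49.74885559082031), 7.352379322052002) (228.38884168790707, 180.07363353157746) [0.5587522  0.04546345 0.021     ] 
 [[0.5018 0.0677]
 [0.6205 0.054 ]
 [0.6166 0.023 ]
 [0.4979 0.037 ]]
mid [ 5.53393210e-01 -1.79085505e-04  2.10000000e-02] dist 0.09191212490586319 long axis yaw -186.69656372832904
side ((240.3235626220703, 252.7058868408203), (56.753334045410156, 11.399173736572266), 14.03624439239502) (240.39493073975828, 252.75803124078985) [0.5561643  0.04660577 0.021     ] 
 [[0.6159 0.054 ]
 [0.6191 0.0235]
 [0.4972 0.039 ]
 [0.4967 0.0683]]
side ((255.50840759277344, 221.96347045898438), (52.99189376831055, 9.743911743164062), 12.994616508483887) (255.81687476352627, 222.06961785849413) [ 0.54491058 -0.04496872  0.021     ] 
 [[ 0.6046 -0.0379]
 [ 0.6078 -0.0676]
 [ 0.4871 -0.0524]
 [ 0.4864 -0.0238]]
mid [0.55053744 0.00081852 0.021     ] dist 0.09226339604238919 long axis yaw -7.006032708969343
nozA [ 0.49790729 -0.13691065  0.04      ]
cup [ 0.49645276 -0.43738132  0.04      ]
```

Both views agree. The cavity mouth centre is at about (0.552, 0.000, 0.024), the middle cavity. The large button's top is at about (0.468, -0.249, 0.062). I'll close the fingers and travel at a constant z of 0.19 to above the button.

Call:
servo_tool(
  rows=[
    [[-0.009,0.007,0],[0,0,0],1],
    [[-0.018,0.014,0],[0,0,0],1],
    [[-0.019,0.0155,0],[0,0,0],1],
    [[-0.019,0.0155,0],[0,0,0],1],
    [[-0.019,0.0155,0],[0,0,0],1],
    [[-0.019,0.0155,0],[0,0,0],1],
    [[-0.019,0.0155,0],[0,0,0],1],
    [[-0.019,0.0155,0],[0,0,0],1],
    [[-0.019,0.0155,0],[0,0,0],1],
    [[-0.019,0.0155,0],[0,0,0],1],
    [[-0.019,0.0155,0],[0,0,0],1],
    [[-0.019,0.0155,0],[0,0,0],1],
    [[-0.019,0.0155,0],[0,0,0],1],
    [[-0.019,0.0155,0],[0,0,0],1],
    [[-0.019,0.0155,0],[0,0,0],1],
    [[-0.019,0.0155,0],[0,0,0],1],
    [[-0.019,0.0155,0],[0,0,0],1],
    [[-0.019,0.0155,0],[0,0,0],1],
    [[-0.019,0.0155,0],[0,0,0],1],
    [[0,0,0],[0,0,0],1],
  ],
)

```text
clock: 1.82
tool_pos: [0.4594, -0.2526, 0.1936]
orientation: [180.0, 0.1, -160.9]
force: [0.0, 0.4, -0.4]
opening: 0.0004
```

Run:
```python
from h import *
from plant import telemetry
o=telemetry.get_obs();K,R,t=cam('wrist')
im=optics.snapshot('wrist')[:,:,::-1];cv2.imwrite('pics/w1.png',im)
o=telemetry.get_obs();print(o['tool_pos'],o['orientation'],o['clock'])
def proj(X):
    c=R@X+t;th=np.arctan2(np.hypot(c[0],c[1]),c[2]);ph=np.arctan2(c[1],c[0]);return K[0,2]+K[0,0]*th*np.cos(ph),K[1,2]+K[1,1]*th*np.sin(ph)
print(proj(np.array([.468,-.249,.06])),proj(np.array([.4596,-.327,.05])))
im=im.copy()
p=proj(np.array([.468,-.249,.06]));cv2.circle(im,(int(p[0]),int(p[1])),3,(0,255,0),-1)
cv2.imwrite('pics/w1m.png',im)
```

```text
[ 0.45858822 -0.25367288  0.19352716] [ 1.79991309e+02  1.74748229e-02 -1.60887640e+02] 1.8667
(np.float64(275.95636961318746), np.float64(201.0243674373408)) (np.float64(208.50515269221384), np.float64(168.06922228175904))
```

View pics/w1m.png

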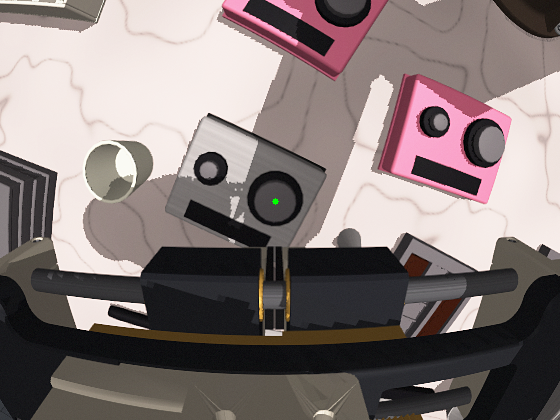

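The projected button point lands on the cap of the large steel button at (276,201), about 3 px from its visual centre. I'll correct about 1 cm sideways and descend to just above it.

Call:
servo_tool(
  rows=[
    [[-0.005,0.001,0],[0,0,0],1],
    [[-0.005,0.0005,0.005],[0,0,0],1],
    [[0,0,0.012],[0,0,0],1],
    [[0,0,0.015],[0,0,0],1],
    [[0,0,0.015],[0,0,0],1],
    [[0,0,0.015],[0,0,0],1],
    [[0,0,0.015],[0,0,0],1],
    [[0,0,0.015],[0,0,0],1],
    [[0,0,0.012],[0,0,0],1],
    [[0,0,0.01],[0,0,0],1],
    [[0,0,0.005],[0,0,0],1],
    [[0,0,0],[0,0,0],1],
    [[0,0,0],[0,0,0],1],
  ],
)

```text
clock: 2.95
tool_pos: [0.4669, -0.2512, 0.0746]
orientation: [-180.0, -0.0, -161.1]
force: [0.2, 0.1, 0.0]
opening: 0.0004
```

Call:
servo_tool(
  rows=[
    [[-0.0015,0.001,0.003],[0,0,0],1],
    [[0,0,0.003],[0,0,0],1],
    [[0,0,0.003],[0,0,0],1],
    [[0,0,0.002],[0,0,0],1],
    [[0,0,0],[0,0,0],1],
    [[0,0,0],[0,0,0],1],
  ],
)

```text
clock: 3.45
tool_pos: [0.4678, -0.2495, 0.0635]
orientation: [180.0, -0.0, -161.0]
force: [-0.7, 0.3, -0.3]
opening: 0.0005
```

Call:
servo_tool(
  rows=[
    [[0,0,0.002],[0,0,0],1],
    [[0,0,0.002],[0,0,0],1],
    [[0,0,0.001],[0,0,0],1],
    [[0,0,0],[0,0,0],1],
    [[0,0,0],[0,0,0],1],
  ],
)

```text
clock: 3.87
tool_pos: [0.4679, -0.2495, 0.0585]
orientation: [180.0, -0.0, -161.0]
force: [-0.2, 1.2, -0.0]
opening: 0.0004
```

Call:
servo_tool(
  rows=[
    [[0,0,0.001],[0,0,0],1],
    [[0,0,0.001],[0,0,0],1],
    [[0,0,0.001],[0,0,0],1],
    [[0,0,0],[0,0,0],1],
    [[0,0,0],[0,0,0],1],
  ],
)

```text
clock: 4.28
tool_pos: [0.4678, -0.2495, 0.0555]
orientation: [180.0, -0.0, -161.0]
force: [-0.3, 0.0, 0.2]
opening: 0.0004
```

Call:
servo_tool(
  rows=[
    [[0,0,0.001],[0,0,0],1],
    [[0,0,0.001],[0,0,0],1],
    [[0,0,0.001],[0,0,0],1],
    [[0,0,0],[0,0,0],1],
    [[0,0,0],[0,0,0],1],
  ],
)

```text
clock: 4.7
tool_pos: [0.4678, -0.2495, 0.0525]
orientation: [180.0, -0.0, -161.0]
force: [0.2, -0.8, -0.8]
opening: 0.0004
```

Call:
servo_tool(
  rows=[
    [[0,0,0.001],[0,0,0],1],
    [[0,0,0.001],[0,0,0],1],
    [[0,0,0.001],[0,0,0],1],
    [[0,0,0],[0,0,0],1],
    [[0,0,0],[0,0,0],1],
  ],
)

```text
clock: 5.12
tool_pos: [0.4678, -0.2495, 0.0495]
orientation: [180.0, -0.0, -161.0]
force: [-0.1, -0.5, -0.2]
opening: 0.0006
```

Run:
```python
from h import *
s=optics.snapshot('side')[:,:,::-1];t=optics.snapshot('top')[:,:,::-1]
a=cv2.resize(s[70:210,220:360],None,fx=3,fy=3);b=cv2.resize(t[150:290,290:430],None,fx=3,fy=3)
cv2.imwrite('pics/c1.png',np.hstack([a,b])[:, :800])
```

```text
(no output)
```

View pics/c1.png

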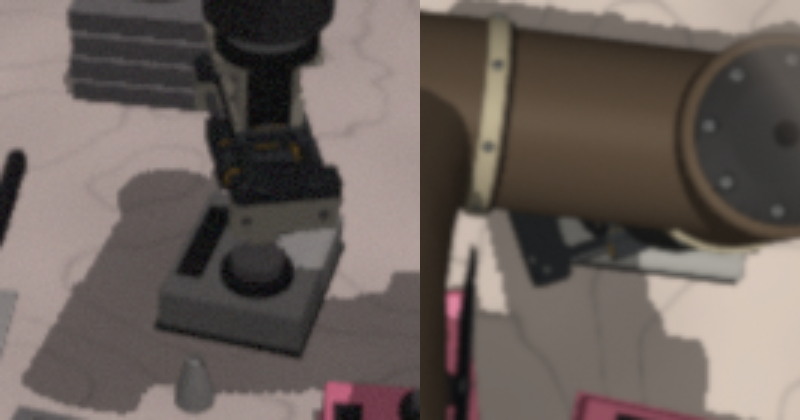

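Run:
```python
from h import *
from plant import telemetry
o=telemetry.get_obs();X=o['tool_pos'];print(X,o['joint_pos'],o['force'])
for n in('side','top'):
    K,R,t=cam(n)
    for P in (X,[.468,-.249,.06],[.4596,-.327,.05]):
        q=K@(R@np.array(P)+t);print(n,q[:2]/q[2])
K,R,t=cam('wrist');print('wristcam at',-R.T@t)
im=optics.snapshot('wrist')[:,:,::-1];cv2.imwrite('pics/w2.png',im)
s=optics.snapshot('side')[:,:,::-1]
cv2.imwrite('pics/s2.png',cv2.resize(s[40:180,240:380],None,fx=4,fy=4,interpolation=cv2.INTER_CUBIC))
```

```text
[ 0.4679219  -0.24954034  0.04958223] [-6.86689638e+00  1.51996970e+01 -2.82342702e+01  7.73796311e-04
 -4.65634800e+01 -6.41795418e+01] [-0.26918073  0.06948745  0.09727787]
side [305.26321515 158.68935127]
side [305.32953581 155.40786732]
side [313.14455993 140.34696539]
top [354.28501981 217.62467021]
top [354.80382177 217.28434707]
top [387.59845965 221.2711241 ]
wristcam at [ 0.39669704 -0.27502651  0.24073463]
```

View pics/w2.png

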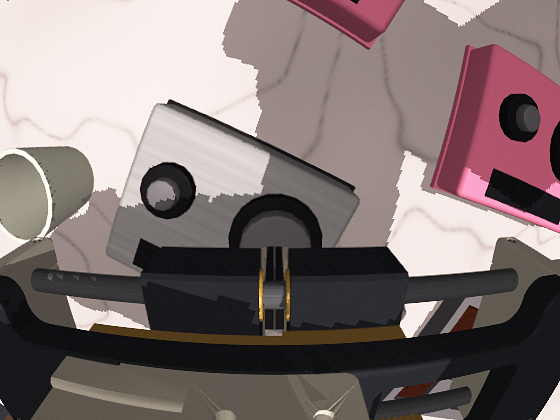

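View pics/s2.png

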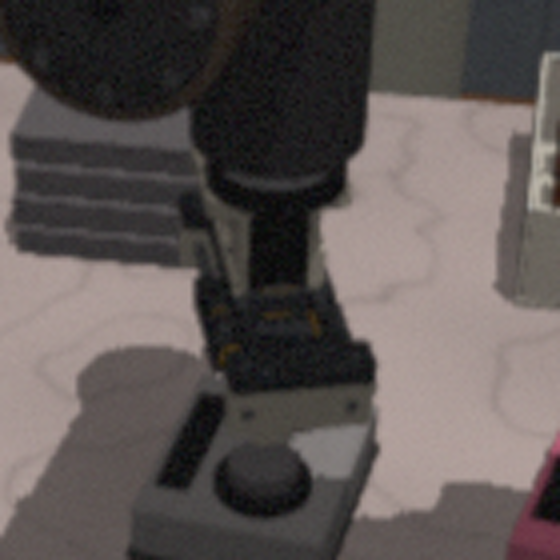

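Run:
```python
from h import *
K,R,t=cam('side')
ax=np.array([.4679,-.2495,0]);ty=np.array([-.325,.946,0]);tx=np.array([-.946,-.325,0])
def p(X,n='side'):
    K,R,t=cam(n);q=K@(R@np.array(X)+t);q=q[:2]/q[2];return q.round(1),((q-[240,40])*4).round(0)
for h in(0.05,.069,.116,.2,.3): print(h,p(ax+[0,0,h]),p(ax+[0,0,h]+.0965*ty),p(ax+[0,0,h]-.0965*ty))
Kw,R,t=cam('wrist')
for X in(ax+[0,0,.0496],ax+[0,0,.0496]+.021*ty,ax+[0,0,.0496]-.021*ty,ax+[0,0,.09]+.021*ty,[.468,-.249,.06],[.4596,-.327,.05]):
    c=R@np.array(X)+t;th=np.arctan2(np.hypot(c[0],c[1]),c[2]);ph=np.arctan2(c[1],c[0]);print(X,Kw[0,2]+Kw[0,0]*th*np.cos(ph),Kw[1,2]+Kw[1,1]*th*np.sin(ph))
# axis of the wrist cam
print('wrist axes',R.round(3))
```

```text
0.05 (array([305.3, 158.6]), array([261., 474.])) (array([312.8, 184.5]), array([291., 578.])) (array([298.6, 135.6]), array([234., 382.]))
0.069 (array([305.5, 152.3]), array([262., 449.])) (array([313.1, 178.1]), array([293., 553.])) (array([298.8, 129.4]), array([235., 358.]))
0.116 (array([306.1, 136.2]), array([265., 385.])) (array([314.1, 161.7]), array([296., 487.])) (array([299.2, 113.6]), array([237., 295.]))
0.2 (array([307.4, 104.8]), array([269., 259.])) (array([315.8, 129.7]), array([303., 359.])) (array([299.9,  83.1]), array([240., 172.]))
0.3 (array([309. ,  62.7]), array([276.,  91.])) (array([318.2,  86.2]), array([313., 185.])) (array([301. ,  42.3]), array([244.,   9.]))
[ 0.4679 -0.2495  0.0496] 276.0540713773182 240.4344968299094
[ 0.461075 -0.229634  0.0496  ] 309.1978743354934 240.30427963986173
[ 0.474725 -0.269366  0.0496  ] 242.87714428500615 240.35344366218476
[ 0.461075 -0.229634  0.09    ] 316.9045508935898 268.77555200707974
[0.468, -0.249, 0.06] 276.86764824209064 247.17693305013182
[0.4596, -0.327, 0.05] 163.13392074114435 190.23443063323307
wrist axes [[-0.324  0.946 -0.001]
 [ 0.908  0.312  0.279]
 [ 0.264  0.09  -0.96 ]]
```

Run:
```python
from h import *
a=cv2.imread('pics/side0.png')
b=cv2.imread('pics/s2.png')
f=lambda c:cv2.LUT(c,np.array([min(255,int(255*(i/160)**.6)) for i in range(256)],np.uint8))
A=cv2.resize(a[120:190,260:350],None,fx=4.4,fy=6,interpolation=cv2.INTER_CUBIC)
s=optics.snapshot('side')[:,:,::-1]
B=cv2.resize(s[120:190,260:350],None,fx=4.4,fy=6,interpolation=cv2.INTER_CUBIC)
cv2.imwrite('pics/cmp.png',f(np.hstack([A,B])))
```

```text
(no output)
```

View pics/cmp.png

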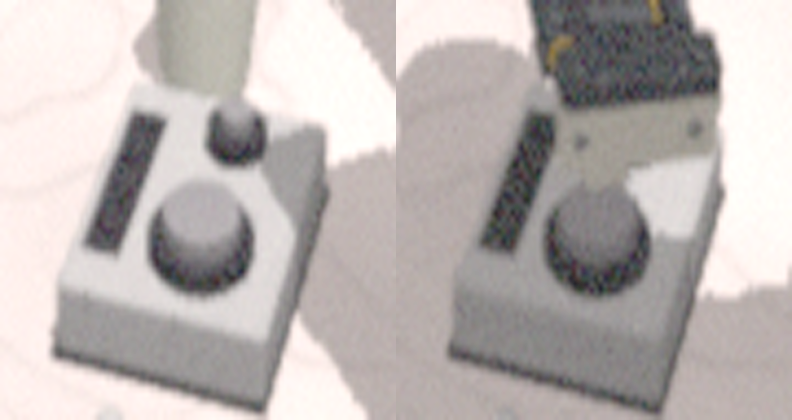

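The side view shows the finger tip (about px 307,151) still above the button's back part. The wrist view shows the finger plane centred on the cap. There is no contact force yet, so I'll keep descending in small checked steps.

Call:
servo_tool(
  rows=[
    [[0,0,0.001],[0,0,0],1],
    [[0,0,0.001],[0,0,0],1],
    [[0,0,0.001],[0,0,0],1],
    [[0,0,0],[0,0,0],1],
  ],
)

```text
clock: 5.7
tool_pos: [0.4677, -0.2495, 0.0463]
orientation: [180.0, -0.0, -161.1]
force: [-0.6, -0.6, 0.3]
opening: 0.0002
```

Call:
servo_tool(
  rows=[
    [[0,0,0.001],[0,0,0],1],
    [[0,0,0.001],[0,0,0],1],
    [[0,0,0.001],[0,0,0],1],
    [[0,0,0],[0,0,0],1],
  ],
)

```text
clock: 6.03
tool_pos: [0.4677, -0.2495, 0.0433]
orientation: [180.0, -0.0, -161.0]
force: [-0.2, 0.4, 0.7]
opening: 0.0007
```

Run:
```python
from h import *
f=lambda c:cv2.LUT(c,np.array([min(255,int(255*(i/160)**.6)) for i in range(256)],np.uint8))
s=optics.snapshot('side')[:,:,::-1]
B=cv2.resize(s[120:190,260:350],None,fx=6,fy=6,interpolation=cv2.INTER_CUBIC)
cv2.imwrite('pics/cmp2.png',f(B))
```

```text
(no output)
```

View pics/cmp2.png

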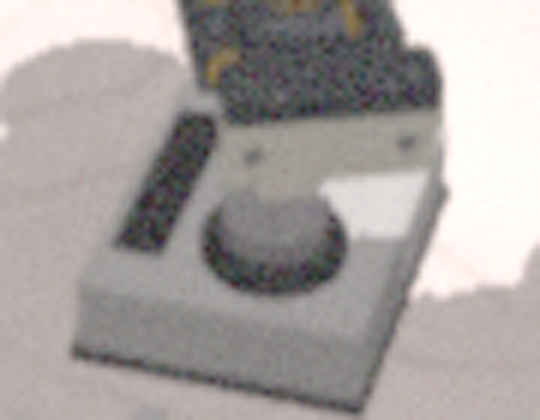

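Call:
servo_tool(
  rows=[
    [[0,0,0.0015],[0,0,0],1],
    [[0,0,0.0015],[0,0,0],1],
    [[0,0,0.001],[0,0,0],1],
    [[0,0,0],[0,0,0],1],
  ],
)

```text
clock: 6.42
tool_pos: [0.4677, -0.2495, 0.0393]
orientation: [180.0, -0.0, -161.0]
force: [-0.1, -0.0, 0.2]
opening: 0.0002
```

Call:
servo_tool(
  rows=[
    [[0,0,0.0015],[0,0,0],1],
    [[0,0,0.0015],[0,0,0],1],
    [[0,0,0.001],[0,0,0],1],
    [[0,0,0],[0,0,0],1],
  ],
)

```text
clock: 6.75
tool_pos: [0.4677, -0.2495, 0.0353]
orientation: [180.0, -0.0, -161.1]
force: [-0.7, 0.5, 0.1]
opening: 0.0001
```

Run:
```python
from h import *
f=lambda c:cv2.LUT(c,np.array([min(255,int(255*(i/160)**.6)) for i in range(256)],np.uint8))
s=optics.snapshot('side')[:,:,::-1]
B=cv2.resize(s[120:190,260:350],None,fx=6,fy=6,interpolation=cv2.INTER_CUBIC)
cv2.imwrite('pics/cmp3.png',f(B))
cv2.imwrite('pics/w3.png',optics.snapshot('wrist')[:,:,::-1])
```

```text
(no output)
```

View pics/cmp3.png

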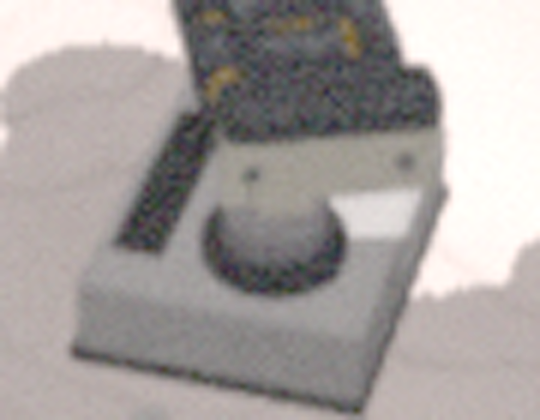

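View pics/w3.png

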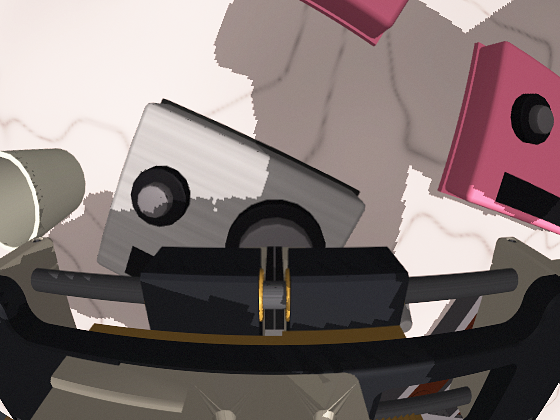

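There's still no contact at a reported z of 0.035, which is below the cap height. The reported TCP clearly sits lower than the visible fingertip: the side view shows the plate end near row 154, just above the cap. Continuing in small steps and watching the force.

Call:
servo_tool(
  rows=[
    [[0,0,0.0015],[0,0,0],1],
    [[0,0,0.0015],[0,0,0],1],
    [[0,0,0],[0,0,0],1],
  ],
)

```text
clock: 7.1
tool_pos: [0.4677, -0.2495, 0.0322]
orientation: [180.0, -0.0, -161.1]
force: [-0.8, 0.3, -0.0]
opening: 0.0003
```

Call:
servo_tool(
  rows=[
    [[0,0,0.0015],[0,0,0],1],
    [[0,0,0.0015],[0,0,0],1],
    [[0,0,0],[0,0,0],1],
  ],
)

```text
clock: 7.35
tool_pos: [0.468, -0.2496, 0.0294]
orientation: [-180.0, 0.0, -161.0]
force: [-0.2, 0.4, 1.5]
opening: 0.0005
```

Run:
```python
from h import *
from plant import telemetry
o=telemetry.get_obs();print(o['tau'],o['force'],o['moment'],o['joint_pos'])
f=lambda c:cv2.LUT(c,np.array([min(255,int(255*(i/160)**.6)) for i in range(256)],np.uint8))
s=optics.snapshot('side')[:,:,::-1]
B=cv2.resize(s[120:190,260:350],None,fx=6,fy=6,interpolation=cv2.INTER_CUBIC)
cv2.imwrite('pics/cmp4.png',f(B))
```

```text
[-1.31443972e-01 -4.43310678e+01  2.09714448e+01  4.97764975e+00
  3.25556193e-02  9.22044410e-05] [-0.20467522  0.43726017  1.49062241] [ 0.14953478  0.03166418 -0.03350117] [-6.86676495e+00  1.67492509e+01 -2.94181197e+01  5.49701859e-03
 -4.38298135e+01 -6.41797637e+01]
```

View pics/cmp4.png

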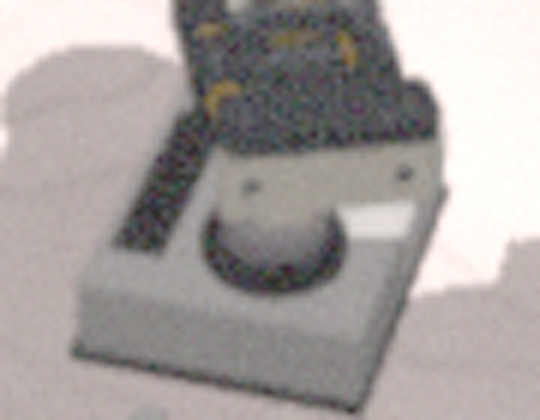

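Call:
servo_tool(
  rows=[
    [[0,0,0.001],[0,0,0],1],
    [[0,0,0.001],[0,0,0],1],
    [[0,0,0],[0,0,0],1],
  ],
)

```text
clock: 7.65
tool_pos: [0.468, -0.2496, 0.0276]
orientation: [-180.0, 0.0, -161.0]
force: [0.0, 0.3, 1.9]
opening: 0.0007
```

Run:
```python
from plant import telemetry
o=telemetry.get_obs();print(o['tool_pos'],o['force'],o['moment'])
```

```text
[ 0.46801372 -0.24957525  0.02756041] [0.01139113 0.25906826 1.90699795] [0.19427915 0.05846054 0.01379342]
```

The force is rising, but the moment suggests the contact is about 0.1 m off the tool axis. I'll look before pressing further.

Run:
```python
from h import *
from plant import telemetry
for n in('side','top','wrist'): cv2.imwrite(f'pics/{n}5.png',optics.snapshot(n)[:,:,::-1])
s=cv2.imread('pics/side5.png');cv2.imwrite('pics/side5z.png',cv2.resize(s[60:230,240:400],None,fx=3.5,fy=3.5,interpolation=cv2.INTER_CUBIC))
for i in range(4):
    optics.snapshot('side');o=telemetry.get_obs();print(o['force'].round(2),o['moment'].round(3))
```

```text
[0.17 0.8  3.05] [0.061 0.12  0.036]
[-0.24  0.93  2.86] [0.088 0.049 0.015]
[-0.65 -0.12  2.89] [0.076 0.085 0.013]
[0.55 0.19 2.29] [ 0.088  0.021 -0.047]
```

View pics/side5z.png

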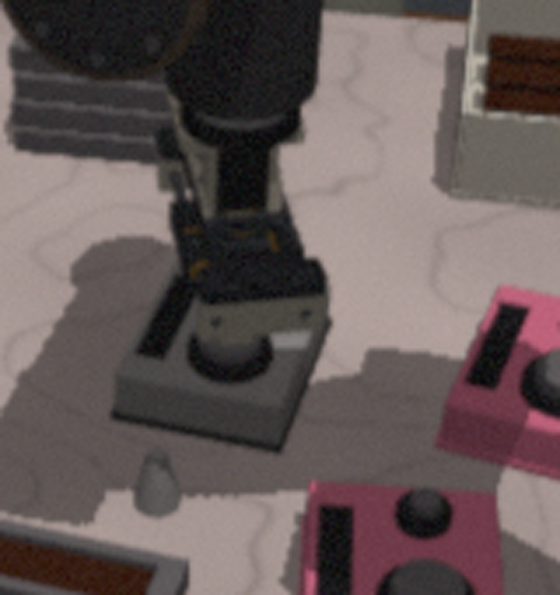

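View pics/top5.png

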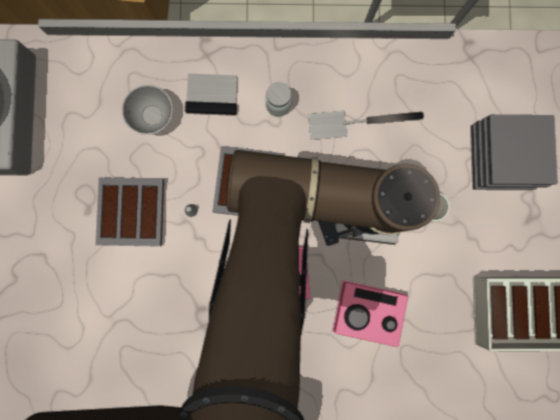

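Run:
```python
from h import *
for z in(.2,.3,.4,.5,.6): print(z,plane('top',(406,196),z))
K,R,t=cam('top');print('topcam',-R.T@t);K,R,t=cam('side');print('sidecam',-R.T@t)
# console corners
print(tri((338.5,187),(275,178)))
for nm,a in dict(c1=((337.0,186.5),),).items(): print(plane('top',a[0],.04))
```

```text
0.2 [ 0.50202772 -0.3304277   0.2       ]
0.3 [ 0.49084918 -0.30319965  0.3       ]
0.4 [ 0.47967064 -0.27597159  0.4       ]
0.5 [ 0.4684921  -0.24874353  0.5       ]
0.6 [ 0.45731357 -0.22151548  0.6       ]
topcam [ 0.38850419 -0.05391343  1.21554905]
sidecam [0.35144516 0.65176698 0.76099124]
[ 0.54195634 -0.22040126  0.00170324]
[ 0.54183878 -0.21125745  0.04      ]
```

View pics/wrist5.png

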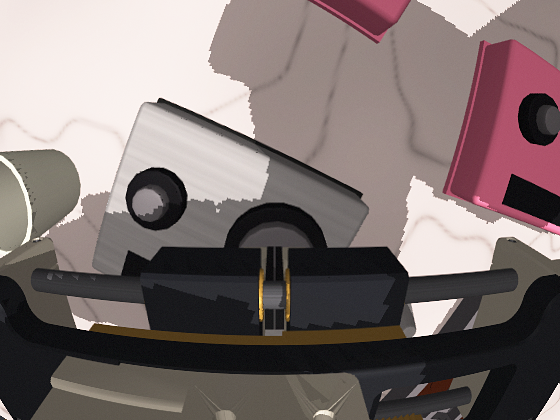

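Horizontally everything agrees: the wrist axis seen in the top view lies over the cap centre, and the moments were mostly noise (about 0.08 N m at 2.8 N). The nozzle is untouched and the side view shows the fingertip on the large cap. I'll keep pressing until it bottoms out.

Call:
servo_tool(
  rows=[
    [[0,0,0.001],[0,0,0],1],
    [[0,0,0.001],[0,0,0],1],
    [[0,0,0],[0,0,0],1],
    [[0,0,0],[0,0,0],1],
  ],
)

```text
clock: 8.33
tool_pos: [0.468, -0.2496, 0.0256]
orientation: [-180.0, 0.0, -161.0]
force: [0.5, 0.3, 2.6]
opening: 0.0004
```

Call:
servo_tool(
  rows=[
    [[0,0,0.001],[0,0,0],1],
    [[0,0,0.001],[0,0,0],1],
    [[0,0,0],[0,0,0],1],
    [[0,0,0],[0,0,0],1],
  ],
)

```text
clock: 8.67
tool_pos: [0.468, -0.2496, 0.0236]
orientation: [-180.0, 0.0, -161.0]
force: [0.5, 1.2, 4.0]
opening: 0.0004
```

Call:
servo_tool(
  rows=[
    [[0,0,0.001],[0,0,0],1],
    [[0,0,0],[0,0,0],1],
    [[0,0,0],[0,0,0],1],
  ],
)

```text
clock: 8.92
tool_pos: [0.468, -0.2496, 0.0232]
orientation: [-180.0, 0.0, -161.0]
force: [-2.3, 1.8, 10.6]
opening: 0.0006
```

The force jumped to 10.6 N at a reported z of 0.0232, about 7 mm below first contact at 0.030, so the button is bottomed. I'll take a quick picture, then lift slightly to let it come up.

Run:
```python
from h import *
f=lambda c:cv2.LUT(c,np.array([min(255,int(255*(i/160)**.6)) for i in range(256)],np.uint8))
s=optics.snapshot('side')[:,:,::-1]
B=cv2.resize(s[120:190,260:350],None,fx=6,fy=6,interpolation=cv2.INTER_CUBIC)
cv2.imwrite('pics/cmp6.png',f(B))
```

```text
(no output)
```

View pics/cmp6.png

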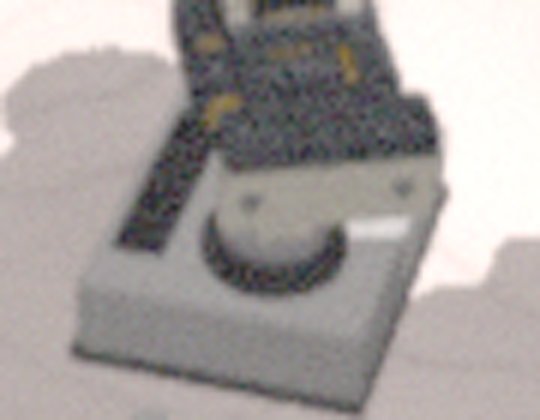

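Call:
servo_tool(
  rows=[
    [[0,0,0],[0,0,0],1],
    [[0,0,-0.003],[0,0,0],1],
    [[0,0,-0.008],[0,0,0],1],
    [[0,0,-0.012],[0,0,0],1],
    [[0,0,-0.015],[0,0,0],1],
    [[0,0,-0.015],[0,0,0],1],
    [[0,0,-0.015],[0,0,0],1],
    [[0,0,-0.015],[0,0,0],1],
    [[0,0,-0.012],[0,0,0],1],
    [[0,0,-0.005],[0,0,0],1],
    [[0,0,0],[0,0,0],1],
  ],
)

```text
clock: 9.88
tool_pos: [0.4683, -0.2496, 0.1236]
orientation: [-180.0, 0.1, -161.1]
force: [0.1, 0.6, -0.1]
opening: 0.0001
```

Run:
```python
from h import *
from plant import telemetry
o=telemetry.get_obs();print(o['tool_pos'])
Kw,R,t=cam('wrist');print('cam',-R.T@t)
im=optics.snapshot('wrist')[:,:,::-1].copy();cv2.imwrite('pics/w7.png',im)
def pw(X):
    c=R@np.array(X)+t;th=np.arctan2(np.hypot(c[0],c[1]),c[2]);ph=np.arctan2(c[1],c[0]);return Kw[0,2]+Kw[0,0]*th*np.cos(ph),Kw[1,2]+Kw[1,1]*th*np.sin(ph)
# console top corners from top zoom: (415,155),(605,172),(588,327),(398,304)
cs=[plane('top',(200+x/3-.3,135+y/3-.3),.04) for x,y in((417,155),(605,172),(588,325),(405,304))]
for c in cs: print(c.round(4))
for c in cs+[[.468,-.249,.06],[.4596,-.327,.055]]:
    q=pw(c);print(np.round(q,1));cv2.circle(im,(int(q[0]+.5),int(q[1]+.5)),2,(0,255,0),-1)
cv2.imwrite('pics/w7m.png',im)
s=optics.snapshot('side')[:,:,::-1];cv2.imwrite('pics/s7.png',cv2.resize(s[60:200,230:370],None,fx=4,fy=4,interpolation=cv2.INTER_CUBIC))
```

```text
[ 0.46830971 -0.24958463  0.1236247 ]
cam [ 0.39676474 -0.27503027  0.31467283]
[ 0.5422 -0.2153  0.04  ]
[ 0.5293 -0.3632  0.04  ]
[ 0.4094 -0.3474  0.04  ]
[ 0.4255 -0.2048  0.04  ]
[284.3 286.2]
[141.4 226.5]
[189.2 106.2]
[340.3 176.4]
[276.5 211.6]
[190.4 171.2]
```

View pics/w7m.png

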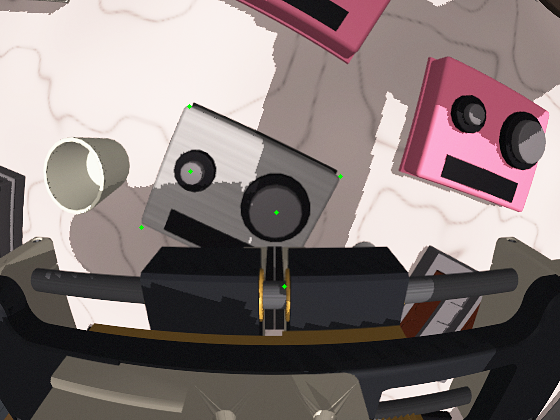

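View pics/s7.png

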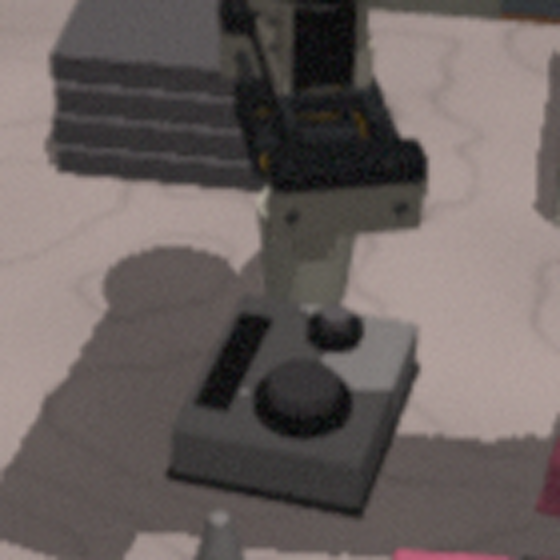

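The large cap is up again and the small button is untouched. The visible fingertip at row 122 is about 28 mm above the reported TCP, matching the contact height. Over the cavity I'll use a reported z of about 0.027. That puts the TCP 3 mm and the visible tip about 31 mm above the mouth, both within limits and not touching. Moving there now.

Call:
servo_tool(
  rows=[
    [[-0.005,0.006,0],[0,0,0],1],
    [[-0.0094,0.0123,0],[0,0,0],1],
    [[-0.0094,0.0123,0],[0,0,0],1],
    [[-0.0094,0.0123,0],[0,0,0],1],
    [[-0.0094,0.0123,0],[0,0,0],1],
    [[-0.0094,0.0123,0],[0,0,0],1],
    [[-0.0094,0.0123,0],[0,0,0],1],
    [[-0.0094,0.0123,0],[0,0,0],1],
    [[-0.0094,0.0123,0],[0,0,0],1],
    [[-0.0094,0.0123,0],[0,0,0],1],
    [[-0.0094,0.0123,0],[0,0,0],1],
    [[-0.0094,0.0123,0],[0,0,0],1],
    [[-0.0094,0.0123,0],[0,0,0],1],
    [[-0.0094,0.0123,0],[0,0,0],1],
    [[-0.0094,0.0123,0],[0,0,0],1],
    [[-0.0094,0.0123,0],[0,0,0],1],
    [[-0.0094,0.0123,0],[0,0,0],1],
    [[-0.005,0.006,0],[0,0,0],1],
    [[0,0,0],[0,0,0],1],
    [[0,0,0],[0,0,0],1],
  ],
)

```text
clock: 11.65
tool_pos: [0.5516, 0.0004, 0.1222]
orientation: [180.0, -0.0, -161.0]
force: [-0.4, 0.0, -0.3]
opening: 0.0004
```

Run:
```python
from h import *
from plant import telemetry
o=telemetry.get_obs();print(o['tool_pos'],o['orientation'],o['force'])
Kw,R,t=cam('wrist')
im=optics.snapshot('wrist')[:,:,::-1].copy()
def pw(X):
    c=R@np.array(X)+t;th=np.arctan2(np.hypot(c[0],c[1]),c[2]);ph=np.arctan2(c[1],c[0]);return Kw[0,2]+Kw[0,0]*th*np.cos(ph),Kw[1,2]+Kw[1,1]*th*np.sin(ph)
yaw=np.radians(-6.8);u=np.array([np.cos(yaw),np.sin(yaw),0]);v=np.array([-u[1],u[0],0]);c=np.array([.552,.0003,.024])
for a,b in((0,0),(-.063,.019),(-.063,-.019),(-.08,.075),(-.08,-.075)):
    q=pw(c+a*u+b*v);cv2.circle(im,(int(q[0]+.5),int(q[1]+.5)),2,(0,255,0),-1)
cv2.imwrite('pics/w8.png',im)
s=optics.snapshot('side')[:,:,::-1];cv2.imwrite('pics/s8.png',cv2.resize(s[150:290,180:320],None,fx=4,fy=4,interpolation=cv2.INTER_CUBIC))
K,R,t=cam('side')
for z in(.1236,.1516): q=K@(R@np.array([*o['tool_pos'][:2],z])+t);print((q[:2]/q[2]-[180,150])*4)
```

```text
[5.51630100e-01 3.54025815e-04 1.22224859e-01] [ 1.79998967e+02 -4.12746037e-02 -1.60996603e+02] [-0.38739546  0.04826895 -0.31173645]
[260.52118628 205.99434191]
[257.19783265 163.76548531]
```

View pics/w8.png

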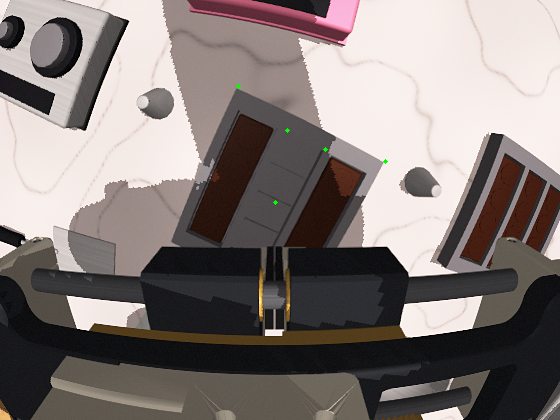

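View pics/s8.png

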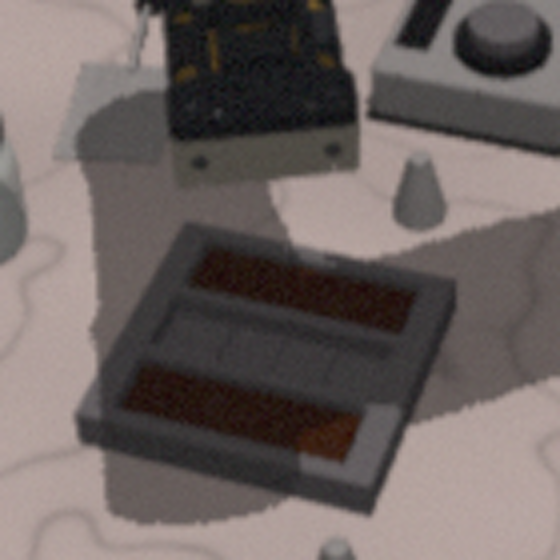

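The wrist view shows the projected cavity and mould corners landing on the real ones at (287,130), (325,150), (238,87) and (385,161). The side view shows the gripper above the middle cavity. Descending.

Call:
servo_tool(
  rows=[
    [[0,0,0.004],[0,0,0],1],
    [[0,0,0.009],[0,0,0],1],
    [[0,0,0.01],[0,0,0],1],
    [[0,0,0.01],[0,0,0],1],
    [[0,0,0.01],[0,0,0],1],
    [[0,0,0.01],[0,0,0],1],
    [[0,0,0.009],[0,0,0],1],
    [[0,0,0.006],[0,0,0],1],
    [[0,0,0.002],[0,0,0],1],
    [[0,0,0],[0,0,0],1],
  ],
)

```text
clock: 12.58
tool_pos: [0.5514, -0.0001, 0.0518]
orientation: [-180.0, -0.1, -161.0]
force: [0.5, -0.2, -0.1]
opening: 0.0002
```

Run:
```python
from h import *
from plant import telemetry
o=telemetry.get_obs();print(o['tool_pos'],o['orientation'],o['force'])
cv2.imwrite('pics/w9.png',optics.snapshot('wrist')[:,:,::-1])
s=optics.snapshot('side')[:,:,::-1];cv2.imwrite('pics/s9.png',cv2.resize(s[150:290,180:320],None,fx=4,fy=4,interpolation=cv2.INTER_CUBIC))
```

```text
[ 5.51434274e-01 -5.26751147e-05  5.18241563e-02] [-1.79997401e+02 -7.32318527e-02 -1.61040997e+02] [ 0.45402406 -0.18537997 -0.10535193]
```

View pics/s9.png

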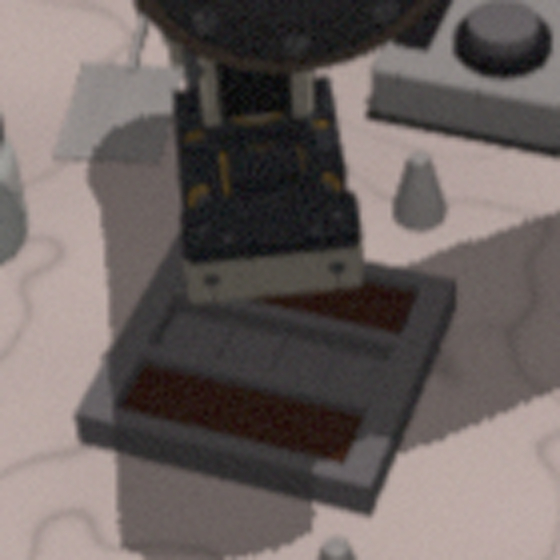

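View pics/w9.png

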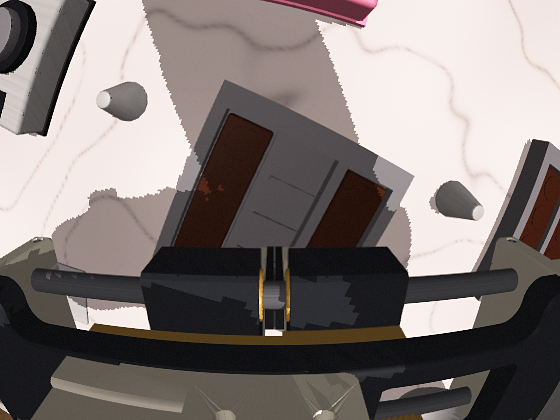

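Nothing is touching: the fingers are clear of the mould, and the wrist view shows the empty cavity between two brown bars directly ahead and below. Last 25 mm, then hold.

Call:
servo_tool(
  rows=[
    [[-0.0005,0,0.003],[0,0,0],1],
    [[0,0,0.004],[0,0,0],1],
    [[0,0,0.005],[0,0,0],1],
    [[0,0,0.005],[0,0,0],1],
    [[0,0,0.004],[0,0,0],1],
    [[0,0,0.003],[0,0,0],1],
    [[0,0,0.001],[0,0,0],1],
    [[0,0,0],[0,0,0],1],
  ],
)

```text
clock: 13.35
tool_pos: [0.552, 0.0001, 0.0271]
orientation: [-180.0, -0.0, -161.0]
force: [0.3, 0.8, 0.8]
opening: 0.0002
```

Run:
```python
from h import *
from plant import telemetry
o=telemetry.get_obs();print(o['tool_pos'],o['orientation'],o['force'])
s=optics.snapshot('side')[:,:,::-1];cv2.imwrite('pics/s10.png',cv2.resize(s[150:290,180:320],None,fx=4,fy=4,interpolation=cv2.INTER_CUBIC))
K,R,t=cam('side')
for z in(.027,.055): q=K@(R@np.array([*o['tool_pos'][:2],z])+t);print((q[:2]/q[2]-[180,150])*4)
```

```text
[5.52047885e-01 1.42585175e-04 2.71453134e-02] [-1.79999555e+02 -4.13124820e-02 -1.61047091e+02] [0.32681665 0.8204975  0.78490715]
[270.32508629 338.72096616]
[267.42275442 302.00298546]
```

View pics/s10.png

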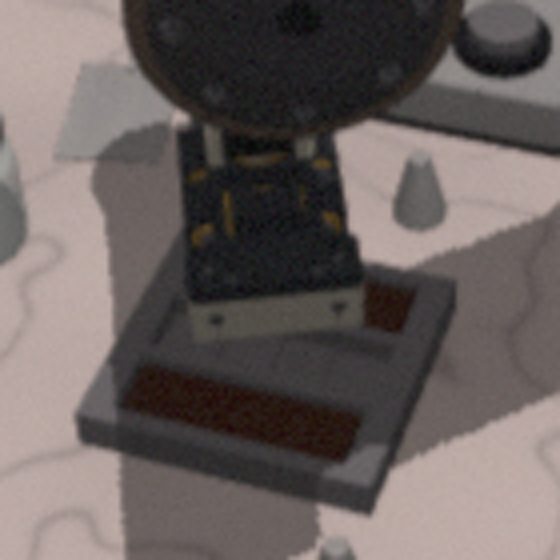

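Call:
servo_tool(
  rows=[
    [[0,0,0],[0,0,0],1],
    [[0,0,0],[0,0,0],1],
    [[0,0,0],[0,0,0],1],
    [[0,0,0],[0,0,0],1],
    [[0,0,0],[0,0,0],1],
    [[0,0,0],[0,0,0],1],
    [[0,0,0],[0,0,0],1],
    [[0,0,0],[0,0,0],1],
    [[0,0,0],[0,0,0],1],
    [[0,0,0],[0,0,0],1],
    [[0,0,0],[0,0,0],1],
    [[0,0,0],[0,0,0],1],
    [[0,0,0],[0,0,0],1],
    [[0,0,0],[0,0,0],1],
    [[0,0,0],[0,0,0],1],
    [[0,0,0],[0,0,0],1],
    [[0,0,0],[0,0,0],1],
    [[0,0,0],[0,0,0],1],
    [[0,0,0],[0,0,0],1],
    [[0,0,0],[0,0,0],1],
  ],
)

```text
clock: 15.07
tool_pos: [0.5523, 0.0002, 0.0276]
orientation: [-180.0, 0.0, -161.0]
force: [0.0, 0.1, 0.6]
opening: 0.0007
```

Call:
servo_tool(
  rows=[
    [[0,0,0],[0,0,0],1],
    [[0,0,0],[0,0,0],1],
    [[0,0,0],[0,0,0],1],
    [[0,0,0],[0,0,0],1],
    [[0,0,0],[0,0,0],1],
    [[0,0,0],[0,0,0],1],
    [[0,0,0],[0,0,0],1],
    [[0,0,0],[0,0,0],1],
    [[0,0,0],[0,0,0],1],
    [[0,0,0],[0,0,0],1],
    [[0,0,0],[0,0,0],1],
    [[0,0,0],[0,0,0],1],
  ],
)

```text
clock: 16.07
tool_pos: [0.5523, 0.0002, 0.0276]
orientation: [-180.0, 0.0, -161.1]
force: [0.1, -0.0, -0.0]
opening: 0.0001
```

Run:
```python
from plant import telemetry, ctrl
o=telemetry.get_obs();print(o['clock'],o['tool_pos'],o['orientation'],o['force'])
print(ctrl.close_job())
```

```text
16.0667 [5.52286574e-01 1.92889152e-04 2.75666327e-02] [-1.79999446e+02  1.87769576e-03 -1.61050038e+02] [ 0.08132505 -0.03799327 -0.04361802]
the job is handed in; nothing more can be done
None
```

I pressed the steel console's large button fully and let it come up. Then I pointed straight down at the empty middle cavity for about 2.7 s and handed the job in still pointing there, at 16.1 s.

**Button press:** the force rose steadily over about 7 mm, then jumped to 10.6 N at the end of travel. After I lifted, the picture showed the large cap up again and the small button untouched.

**Pointing:** the last reading was the tool at (0.552, 0.000, 0.028), pointing straight down with no contact force. I measured the cavity centre at (0.552, 0.000, 0.024). Two views agreed on it within about 3 mm, and the wrist view confirmed it.

**One disagreement:** first contact with the button came at a reported height of 0.030 m, but the cameras put its cap at about 0.06 m. The side view also shows the fingertips roughly 28 mm above the reported tool point. I never found the cause. I chose a height that works either way: 3–4 mm above the cavity mouth if the reported height is right, about 32 mm if the pictures are. I could not see the fingertips themselves in the final side view.

**Moment readings:** early in the press they hinted at contact away from the button, but later readings did not hold to that. I put it down to noise, and the pictures showed nothing else touched.

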